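Clamp an empty bottle with a pump-trigger bottle clamp

TASK

Stand the empty bottle upright on the bed of the counter clamp, between its V-shaped jaw and its sprung pad, and let go of it; then pump the trigger until the pad holds the bottle snugly in the V, and keep the trigger pressed with the pad pushed back roughly half-way on its springs: firm, but never pushed right home, which would crush the bottle. Move the jaw by the trigger only, never by pushing it with the gripper, and leave the scoop, the tong and the saucer alone. Finish while still holding the trigger pressed: the clamp has no latch and slackens when the trigger is let go.

Things in the scene. Friction and masses are not known exactly. Their poses are not given: they have to be found in the camera images.
- bottle_center (a point): Empty milky-white polypropylene bottle, standing upright, 141 mm high, about 70 g; straight round body 54 mm in diameter up to 106 mm above its foot, then shoulder, white collar (45 mm diameter, 116 to 130 mm up) and clear dome cap (38 mm diameter, rounded). This point is on its axis, half-way up (70 mm above its foot); z points up.
- clamp: Bottle clamp screwed to the counter. Origin: on the counter under its rod. Its x axis is the way the jaw advances, from the trigger to the V jaw; z up. Base plate x = -175 to 175 mm, 76 mm wide, 10 mm thick. Grey housing x = -120 to -30 mm, 44 mm wide, top 75 mm up. On it a fixed post (12 x 32 mm, at x = -36 mm, top 121 mm up). A toothed rod sticks out behind the housing, 45 mm up.
- bed (a point): Point on the top of the base plate (10 mm above the counter) on the centre line, 100 mm from the clamp's origin along its x: a good place for the foot of the bottle. It may stand anywhere free between pad and V; the pad then pushes it into the V.
- seat (a point): Point on the top of the base plate where the bottle's axis lies when it sits fully in the V jaw (114 mm from the clamp's origin along its x). The V jaw is fixed, grey, 90 degrees, 62 mm wide, slippery, opens towards the trigger; its apex is 38 mm beyond this point and its top 70 mm above the counter.
- trigger_grip (a point): Centre of the graspable part of the trigger: an upright steel bar, 12 mm along the clamp's x, 16 mm across, rounded, its top 128 mm above the counter, this point 108 mm above it. It slides in a slot along the clamp's x; it can be pinched across its 16 mm width from above, or pushed from behind.
- trigger (a joint): Travel of the trigger along the clamp's x, 0 (let go) to 0.032 m (fully squeezed). A spring returns it with 2 N at 0 to 4.5 N at 0.032. On the way forward its pawl catches the rod's teeth (pitch 6 mm, so up to 6 mm is idle) and carries the jaw along 1:1; on the way back the pawl slips over the teeth and the jaw stays.
- jaw (a joint): Travel of the jaw head towards the V, 0 to 0.09 m. Drags with about 2.5 N of friction, which is all that holds it when the trigger is let go.
- jaw_head (a point): Middle of the front face of the grey jaw head (50 mm wide, 14 mm thick, 22 to 68 mm above the counter), 45 mm above the counter.
- pad_face (a point): Middle of the front face of the black pad of slippery plastic (44 mm wide, 40 mm high, 6 mm thick) that stands on two pins and springs in front of the jaw head, 45 mm above the counter; it faces the V jaw. With the springs free this face is 21 mm ahead of the jaw head's front.
- pad (a joint): How far the pad is pushed back on its springs, 0 (free) to 0.015 m (home against the jaw head); 0.9 N per mm.
- saucer: White ceramic saucer, 130 mm in diameter, 18 mm high, origin under its centre. To be left alone.
- scoop: Orange plastic measuring scoop, cup 36 mm wide and 24 mm high at the origin, handle 86 mm long to its -x. To be left alone.
- tong: Stainless bottle tong lying flat, 180 mm long along its x, 68 mm wide, 8 mm high, origin under its middle. To be left alone.
Things that resemble listed ones, but are neither listed nor needed, are in the scene too. There is more than one size of the part that bears bottle_center; the job needs the largest.

How it is judged:
By the outcome, as a careful person would: the job done as asked, in the order asked, and still so for the second after the job is handed in, while the arm keeps its last pose, push and grip.
It also fails if it takes over 61 s, if anything falls off the work surface, if the arm or the gripper's body presses on something with over 40 N, if the wrist force passes 120 N, or if a joint passes its speed limit or range.

ROBOT

A 6-joint arm with a two-finger parallel gripper is mounted at the origin on the work surface. World frame = base frame: x ahead of the robot, y to its left, z up, the work surface at z = 0. Lengths are in mm, angles in rad, forces in N, time in s.
With the tool pointing down it reaches from about 300 to 775 mm from the base axis. Payload 14.6 kg.
Tool frame: the origin (TCP) lies at the very end of the fingers, on their centre line; the grasp point (between the pads) lies 19 mm behind it; z points along the fingers, y is the direction in which the jaws open and shut (so a half turn about z gives the same grasp; the last joint's range is limited). The gripper opens to 94 mm and grips with 3 to 60 N. Pads are 16 mm wide; open, the fingers measure 119 mm over their backs; the gripper's body (75 mm by 177 mm) begins 78 mm behind the grasp point.
Start: joints at [1.11, 0.3, 1.521, -0, 1.321, -0.067], TCP at [211.032, 507.893, 205.446] pointing down, gripper open.
Joint ranges: [-3.03, 3.03], [-0.79, 2.21], [0.23, 2.52], [-1.04, 4.18], [0, 3.07], [-2.55, 2.55]. Speed limits (rad/s): [2.22, 2.22, 2.57, 3.14, 3.14, 3.14].

INTERFACE

Orientations are given as [roll, pitch, yaw] about the fixed x, y, z axes, in that order (R = Rz(yaw) Ry(pitch) Rx(roll)).
In Python, from cell import manip gives the robot as it stands.
- The arm moves only by the shell command python3 -m inch 'ROWS' [FORCE]. ROWS is a JSON object of lists of equal length, an entry for each row: "grip": the opening, from -1 (shut) to 1 (fully open), so that 0 is half open; "travel": the shift along the world's x, y, z in cm, a list of three; "turn": the turn, a rotation vector about the world's x, y, z in degrees, a list of three. A call has 1 to 10 rows; each row is the pose to reach, as a shift and turn from the pose measured when the call began; what a row does not reach only later rows make up. A row lasts 1/8 s, in which the tool goes at most 62.5 mm and 10.7 degrees, less where a joint would pass 70% of its speed; a pose out of reach is approached as far as the arm can. A call with a gripper value outside its range is refused whole. The fingers move at their own pace and stop on an object; FORCE is the grip in N (left out, the last holds). Time passes only in rows, so rows that repeat a pose let the fingers close. It gives the time, the measured TCP pose, the force and the opening at its end, in the units of the state.
- manip.read_state(): the state, without advancing time (a new reading comes with each control period).
- manip.camera(name): name is "side" or "top" or "wrist"; returns (picture, depth): 384x512x3 uint8, red, green, blue; 384x512 float32, mm along the optical axis (not along the pixel's ray), 0 where there is no reading.
- manip.calibration(name): a dict with "fx", "fy", "cx", "cy" (pixels), "world_from_camera" (4x4, takes a point from camera to world coordinates). Camera axes: x right, y up, looking along -z (the intrinsics and any distortion apply to the point x, -y, -z); pixel columns grow to the right and rows downward; lengths in mm; the calibration is good to about 2 mm. The wrist camera is an equidistant fisheye: a pixel r from the principal point sees the ray r / f radians off the axis. A picture is of the moment at which its call begins: read the wrist's pose just before it. calibration takes no time and is no camera call; for the wrist camera it gives the pose at the moment of the call.
- manip.sign_off(): hands the job in, once; it reports no verdict.
Trained networks look in the newest picture that a camera, given by its name, has taken for a name from the list of things; names that differ only in an ending like _2 or _b are one class to them, and where a whole thing is asked for, a point or a joint stands for the part that bears it (a point fixed in the world has none). Each returns a list of dicts, best first, with "p" (0 to 1); they miss things now and then, are a little off and sometimes report something else, mostly with a low value. They report only what shows in the picture. A call takes as long as a camera call. They do not tell look-alikes from the thing itself.
- manip.look_for(camera, label): "bbox" ([left, top, right, bottom] in pixels, round what is visible of it).
The state is a dict: "clock": time; "joints": joint angles; "qd": joint speeds; "effort": joint torques, N m; "eef_pos": TCP position; "eef_rot": TCP orientation; "wrist_force": force on the tool from outside, world axes, zero at the start; "moment": the same for the moment, N m; "finger_gap": finger opening in mm.
Only numpy, scipy, OpenCV 4.12 (cv2) and the standard library are available. Lean on these libraries where they do the work, as an engineer would, in place of code of your own. Each camera call takes 0.05 s, during which the arm holds its last target.

## Working session

There is one attempt and no reset: what is moved stays moved. The work goes in short steps, Python scripts to look and compute and a shell command to move; the robot and the scene stay as the last step left them, time stands still between calls to the robot, and variables do not carry over. Pictures are saved under pics/ and viewed, and the job is handed in when it is done.

```bash
mkdir -p pics; ls; python3 - <<'E'
from cell import manip
import cv2
print(manip.read_state())
for n in("side","top","wrist"):
    c=manip.calibration(n); print(n,c)
    p,d=manip.camera(n)
    cv2.imwrite(f"pics/{n}0.png",p[...,::-1])
    for l in("bottle_center","clamp","trigger_grip","jaw_head","pad_face","saucer","scoop","tong"):
        print(l,[(([int(v) for v in r["bbox"]]),round(r["p"],2)) for r in manip.look_for(n,l)[:4]])
print(manip.read_state()["clock"])
E
```

```text
pics
{'clock': 0.0, 'joints': array([ 1.11040217e+00,  3.00482686e-01,  1.52158931e+00, -1.30395875e-05,
        1.32068595e+00, -6.66053289e-02]), 'qd': array([-3.30375165e-04,  1.06547367e-03, -6.07808465e-04,  2.89161203e-05,
        1.34003794e-03,  5.34444707e-04]), 'effort': array([-2.13575629e-03, -5.31803477e+01, -3.52739561e+01,  7.07559334e-02,
        2.43383349e-02, -8.02764430e-05]), 'eef_pos': array([210.92085481, 507.6641404 , 204.87649073]), 'eef_rot': array([-3.14042910e+00, -6.49555219e-05,  2.74780702e+00]), 'wrist_force': array([0.42101432, 0.54623566, 0.01895742]), 'moment': array([ 0.03371141, -0.0030941 ,  0.00660283]), 'finger_gap': 93.78139554168878}
side {'fx': 377.00122615074275, 'fy': 377.00122615074275, 'cx': 253.11546002543804, 'cy': 190.9623032326247, 'world_from_camera': array([[ 8.64232885e-01,  3.39497234e-01, -3.71272336e-01,
         1.43645787e+02],
       [-5.02933173e-01,  6.01558768e-01, -6.20632960e-01,
        -6.44092898e+02],
       [ 1.26389559e-02,  7.23096588e-01,  6.90631291e-01,
         8.06695319e+02],
       [ 0.00000000e+00,  0.000
[... 1238 characters left out ...]
[([381, 188, 431, 241], 0.59)]
scoop [([385, 143, 400, 185], 0.81)]
tong [([89, 173, 115, 242], 0.85)]
wrist {'fx': 297.3186396354542, 'fy': 297.3186396354542, 'cx': 254.78883279327704, 'cy': 193.75614970260094, 'world_from_camera': array([[ 3.84203236e-01, -8.95764533e-01, -2.23592879e-01,
         1.46917727e+02],
       [ 9.23248390e-01,  3.72905670e-01,  9.24866018e-02,
         5.36637401e+02],
       [ 5.32834827e-04, -2.41965417e-01,  9.70284728e-01,
         3.84082039e+02],
       [ 0.00000000e+00,  0.00000000e+00,  0.00000000e+00,
         1.00000000e+00]])}
bottle_center []
clamp []
trigger_grip []
jaw_head []
pad_face []
saucer []
scoop []
tong [([220, 307, 251, 341], 0.83)]
1.35
```

View pics/side0.png

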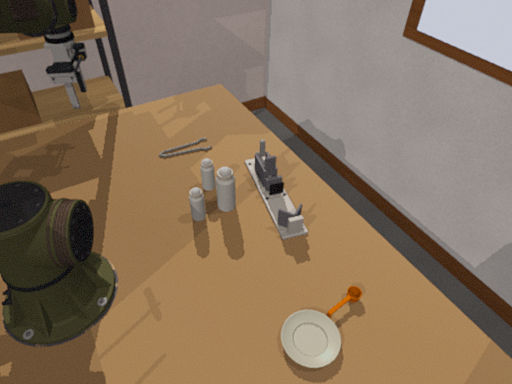

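View pics/top0.png

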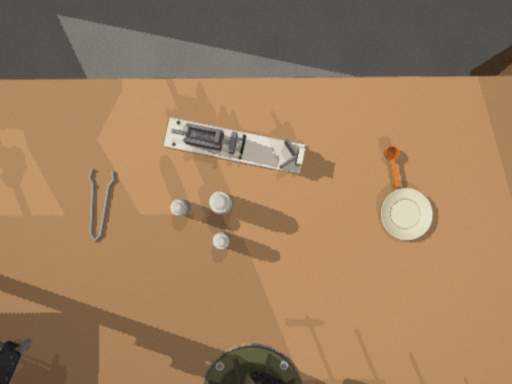

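View pics/wrist0.png

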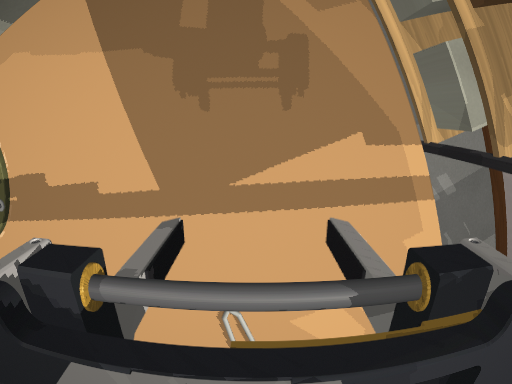

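Side view: three bottles, the largest at (226,190), clamp from (256,165) to (295,225). In the top view the largest bottle is at (220,203), and the clamp runs from (168,133), the trigger end, to (302,160), the V end. Now I'll measure.

```bash
cat > h.py <<'E'
import numpy as np,cv2
from cell import manip
def cloud(n):
    c=manip.calibration(n); p,d=manip.camera(n)
    v,u=np.mgrid[0:384,0:512].astype(float)
    x=(u-c["cx"])/c["fx"]; y=(v-c["cy"])/c["fy"]
    if n=="wrist":
        r=np.hypot(x,y)+1e-9; s=np.tan(r)/r; x=x*s;y=y*s
    P=np.stack([x*d,-y*d,-d],-1); T=np.array(c["world_from_camera"])
    W=P@T[:3,:3].T+T[:3,3]; W[d<=0]=np.nan
    return p,W
E
python3 - <<'E'
from h import *
for n in("top","side"):
    p,W=cloud(n); np.savez(f"{n}.npz",p=p,W=W)
W=np.load("top.npz")["W"]
Z=W[...,2]
print("table",np.nanmedian(Z[250:300,100:300]))
for (a,b,c,d) in((205,185,236,218),(165,195,195,218),(210,228,232,252)):
    w=W[b:d,a:c].reshape(-1,3); zm=np.nanmax(w[:,2]); t=w[w[:,2]>60]; t2=w[w[:,2]>zm-10]
    print(zm,t.mean(0),t2.mean(0),len(t),np.ptp(t,axis=0))
W2=np.load("side.npz")["W"]
for (a,b,c,d) in((213,165,237,213),):
    w=W2[b:d,a:c].reshape(-1,3); t=w[w[:,2]>40];print("side",np.nanmax(w[:,2]),t[t[:,2]>110].mean(0),np.nanmin(t,0),np.nanmax(t,0))
p=np.load("top.npz")["p"]
crop=p[105:185,155:315][...,::-1]; cv2.imwrite("pics/tc.png",cv2.resize(crop,None,fx=5,fy=5,interpolation=cv2.INTER_NEAREST))
# height map clamp
z=np.clip(Z[105:185,155:315]/130*255,0,255); z=np.nan_to_num(z).astype(np.uint8)
cv2.imwrite("pics/tz.png",cv2.resize(cv2.applyColorMap(z,cv2.COLORMAP_JET),None,fx=5,fy=5,interpolation=cv2.INTER_NEAREST))
p=np.load("side.npz")["p"]
cv2.imwrite("pics/sc.png",cv2.resize(p[130:245,180:315][...,::-1],None,fx=5,fy=5,interpolation=cv2.INTER_CUBIC))
E
```

```text
table -0.3173704773415693
144.20354644834924 [477.03994167  68.54845483 126.78446847] [477.2881014   70.11306776 139.0900798 ] 432 [53.21323204 52.355274   84.01403847]
110.83239358682636 [466.5464713  167.47678906  94.57317228] [467.1396786  169.63308553 104.76424932] 240 [40.05017466 36.46928989 50.80111214]
109.06665740241237 [388.64304175  69.77402269  95.15436697] [387.74009397  70.68041421 103.30993371] 235 [37.54544299 37.63903382 48.59949815]
side 143.80803557233082 [473.87112727  58.94553187 128.44532675] [451.25328056  40.29396664  40.05295327] [503.49215038 160.72122006 143.80803557]
```

View pics/tc.png

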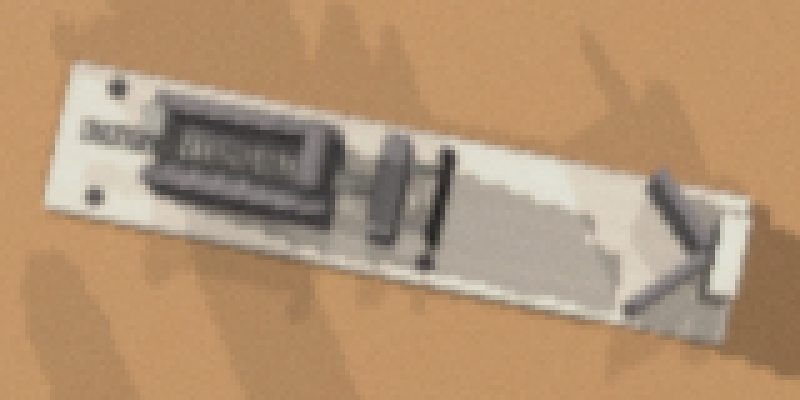

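View pics/tz.png

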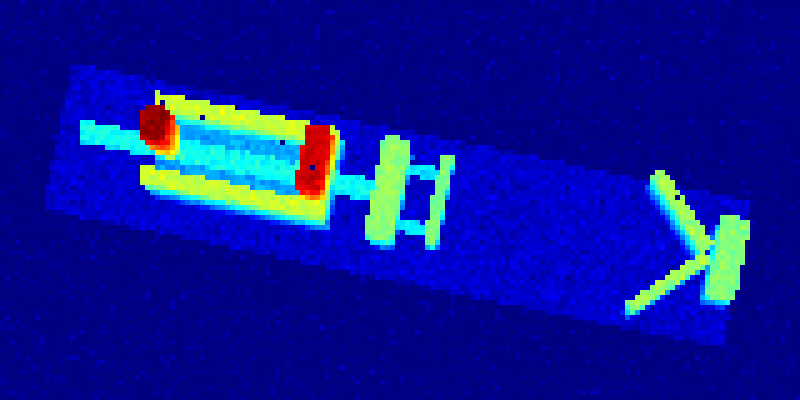

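View pics/sc.png

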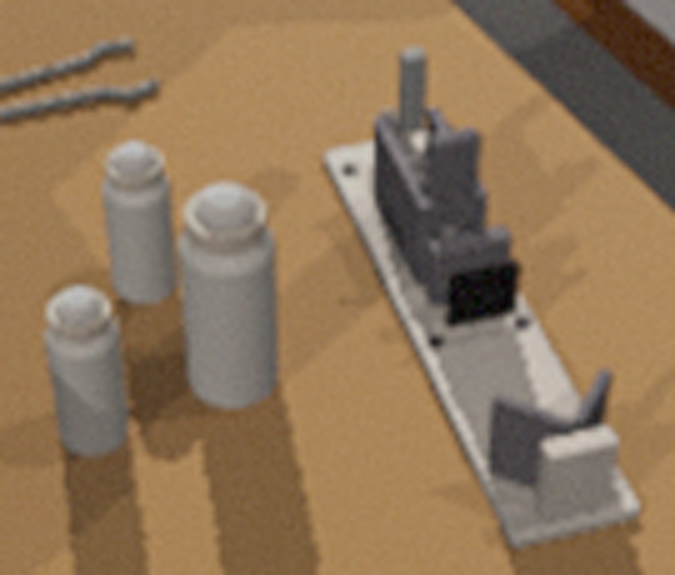

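The top crops show the trigger at (186,130), post at (218,137), jaw head, pad, and a V at (290,155) that opens toward the trigger. Next I'll fit the plate frame.

```bash
python3 - <<'E'
from h import *
for n in ("top","side"):
    W=np.load(n+".npz")["W"]; w=W.reshape(-1,3)
    if n=="top":
        roi=W[105:185,155:315].reshape(-1,3)
        t=roi[(roi[:,2]>6)&(roi[:,2]<120)]
        pl=roi[(roi[:,2]>6)&(roi[:,2]<14)]
        for q in (t[t[:,2]<14],):
            r=cv2.minAreaRect(q[:,:2].astype(np.float32)); print(r, cv2.boxPoints(r), np.median(q[:,2]))
        (c,s,a)=r
        b=cv2.boxPoints(r); e=[b[1]-b[0],b[2]-b[1]]; ax=max(e,key=np.linalg.norm); ax=ax/np.linalg.norm(ax)
        if ax[1]>0: ax=-ax
        ay=np.array([-ax[1],ax[0]]); print("yaw",np.degrees(np.arctan2(ax[1],ax[0])),c)
        C=np.array(c)
    m=(np.abs((w[:,:2]-C)@ax)<185)&(np.abs((w[:,:2]-C)@ay)<45)
    q=w[m]; L=np.c_[(q[:,:2]-C)@ax,(q[:,:2]-C)@ay,q[:,2]]
    def rep(name,k): print(n,name,k.sum(),L[k].mean(0).round(1),L[k].min(0).round(1),L[k].max(0).round(1)) if k.sum() else print(n,name,0)
    X,Y,Z=L.T
    rep("trig",(Z>124)&(X<-80)); rep("trig90+",(Z>100)&(X<-80));rep("post",(Z>110)&(X>-60)&(X<0)); rep("jawhead",(Z>60)&(X>-22)&(X<12)); rep("pad",(Z>50)&(X>14)&(X<50)); rep("V",(Z>60)&(X>70))
    rep("housing",(Z>68)&(Z<80)&(X<-20))
for nm,v in(("origin",0),("bed",100),("seat",114),("trig",-100)): print(nm,C+ax*v)
E
```

```text
((625.7412109375, 45.3399658203125), (378.5976257324219, 187.26885986328125), 87.02825164794922) [[ 522.4188  -138.84995]
 [ 709.4358  -148.55862]
 [ 729.0636   229.52988]
 [ 542.04663  239.23856]] 9.711219295327396
yaw -92.97174 (625.7412109375, 45.3399658203125)
top trig 32 [-102.7   14.2  127.8] [-108.6    6.9  124.4] [-96.9  21.4 131. ]
top trig90+ 52 [-102.1   12.9  122.3] [-108.9    6.   101. ] [-96.5  21.4 131. ]
top post 74 [-30.1   1.2 119.3] [-37.2 -13.2 110.7] [-24.   16.4 125.2]
top jawhead 121 [ 2.5 -2.9 67.2] [ -6.7 -27.2  61.4] [11.3 22.2 73.1]
top pad 50 [27.2 -7.  63.9] [ 22.2 -28.4  50.8] [32.9 13.7 70.3]
top V 175 [156.8 -22.8  67.2] [129.6 -45.   60.5] [176.6  10.1  75.1]
top housing 258 [-70.4   7.1  74.2] [-114.6  -19.2   68.2] [-22.2  37.5  79.9]
side trig 16 [-100.1   14.8  128.1] [-107.3    8.6  124.4] [-92.7  22.6 130.8]
side trig90+ 56 [-98.6  14.1 116.6] [-107.3    6.9  100.6] [-92.7  22.6 130.8]
side post 52 [-25.7   2.5 118.3] [-32.2 -13.1 110.2] [-19.9  18.5 124. ]
side jawhead 109 [-4.5  1.6 75.3] [-22.  -26.8  60.1] [ 11.8  23.5 121.7]
side pad 75 [29.3 -4.7 60.3] [ 14.2 -26.6  50.7] [36.9 20.7 68. ]
side V 155 [158.  -24.4  66.9] [130.  -45.   60.1] [178.4  14.3  74.8]
side housing 135 [-60.8   2.   74.6] [-113.3  -18.5   68.1] [-20.1  38.5  79.8]
origin [625.74121094  45.33996582]
bed [620.55686569 -54.52555847]
seat [619.83105707 -68.50673676]
trig [630.92555618 145.20549011]
```

Noise pixels spoiled the rectangle fit, so I'll refit on the cleaned plate mask.

```bash
cat > fit.py <<'E'
from h import *
W=np.load("top.npz")["W"]; Z=W[...,2]
m=((Z>5)).astype(np.uint8); m[:105]=0;m[185:]=0;m[:,:155]=0;m[:,315:]=0
m=cv2.morphologyEx(m,cv2.MORPH_OPEN,np.ones((3,3)))
n,lab,st,_=cv2.connectedComponentsWithStats(m); k=1+st[1:,4].argmax(); m=lab==k
# project plate mask boundaries: use plate-level points only
q=W[m&(Z<16)][:,:2].astype(np.float32)
r=cv2.minAreaRect(q); b=cv2.boxPoints(r); e=[b[1]-b[0],b[2]-b[1]]; ax=max(e,key=np.linalg.norm); ax=ax/np.linalg.norm(ax)
if ax[1]>0: ax=-ax
C=np.array(r[0]); ay=np.array([-ax[1],ax[0]])
E
python3 - <<'E'
from fit import *
print(r,"yaw",np.degrees(np.arctan2(ax[1],ax[0])))
for n in ("top","side"):
    w=np.load(n+".npz")["W"].reshape(-1,3)
    q=w[(np.abs((w[:,:2]-C)@ax)<185)&(np.abs((w[:,:2]-C)@ay)<45)]; L=np.c_[(q[:,:2]-C)@ax,(q[:,:2]-C)@ay,q[:,2]]
    def rep(name,k): print(n,name,k.sum(),L[k].mean(0).round(1),L[k].min(0).round(1),L[k].max(0).round(1)) if k.sum() else print(n,name,0)
    X,Y,Z=L.T
    rep("plate",(Z>6)&(Z<14))
    rep("trig",(Z>118)&(X<-80)); rep("trig100+",(Z>100)&(X<-80));rep("post",(Z>114)&(X>-60)&(X<0)); rep("jawhead",(Z>62)&(X>-22)&(X<12)); rep("pad",(Z>58)&(X>14)&(X<50)); rep("V",(Z>60)&(X>70))
    rep("housing",(Z>68)&(Z<80)&(X<-20))
for nm,v in(("origin",0),("bed",100),("seat",114)): print(nm,C+ax*v)
E
```

```text
((622.4845581054688, 40.77806091308594), (349.884765625, 76.88733673095703), 78.0308609008789) yaw -101.96913
top plate 2440 [13.  -3.3  9.7] [-174.9  -38.4    6. ] [178.5  43.4  14. ]
top trig 39 [-108.8   -0.2  126.7] [-115.7   -7.7  118.6] [-103.4    7.5  131. ]
top trig100+ 52 [-108.    -0.9  122.3] [-115.7   -7.8  101. ] [-103.2    7.5  131. ]
top post 68 [-35.3  -0.2 119.9] [-41.5 -14.7 115. ] [-29.3  14.6 125.2]
top jawhead 118 [-2.2 -0.4 67.3] [ -9.1 -24.9  63.3] [ 4.5 25.1 73.1]
top pad 47 [22.7 -0.4 64.5] [ 19.6 -21.8  58.7] [25.6 20.9 70.3]
top V 205 [151.7   0.   67.2] [121.6 -33.4  60.5] [172.2  33.2  75.1]
top housing 258 [-75.7  -1.8  74.2] [-119.2  -22.2   68.2] [-29.5  22.5  79.9]
side plate 970 [35.6 -8.6 10.5] [-174.5  -37.1    6. ] [178.4  43.4  14. ]
side trig 26 [-105.7    1.   125.6] [-113.2   -6.   118.3] [-98.6   8.4 130.8]
side trig100+ 56 [-104.7    0.8  116.6] [-113.2   -6.7  100.6] [-98.6   8.6 130.8]
side post 43 [-31.1   0.9 119.6] [-37.7 -14.9 114.2] [-26.3  16.3 124. ]
side jawhead 73 [ 1.4  0.2 67.1] [-10.  -23.9  62.3] [10.4 24.9 71.5]
side pad 47 [25.3  2.1 63.2] [ 19.8 -19.9  58. ] [30.  22.9 68. ]
side V 188 [152.4  -1.9  66.8] [122.4 -31.7  60.1] [175.2  37.4  74.8]
side housing 137 [-65.   -4.9  74.6] [-117.3  -21.4   68.1] [-26.1  24.8  79.8]
origin [622.48455811  40.77806091]
bed [601.74607468 -57.04788208]
seat [598.84268761 -70.74351501]
```

The plate fit is clean: 349.9 x 76.9 mm, with post, housing and V at the stated offsets, and yaw -102°. Next is the bottle axis, with circle fits from both views, and the move distances.

```bash
python3 - <<'E'
from h import *
from scipy.optimize import least_squares
for n in("top","side"):
    w=np.load(n+".npz")["W"].reshape(-1,3)
    w=w[(np.hypot(w[:,0]-476,w[:,1]-68)<36)]
    for lo,hi,R in((20,103,27),(117,129,22.5),(132,150,None)):
        q=w[(w[:,2]>lo)&(w[:,2]<hi)]
        if len(q)<8: print(n,lo,len(q)); continue
        if R: 
            s=least_squares(lambda c:np.hypot(q[:,0]-c[0],q[:,1]-c[1])-R,[476,68],loss="soft_l1"); print(n,lo,len(q),s.x,s.cost/len(q))
        else: print(n,lo,len(q),q.mean(0),np.percentile(q[:,2],98))
s=manip.read_state(); print(s["eef_pos"],np.degrees(s["eef_rot"]))
E
```

```text
top 20 24 [477.52045293  70.93371774] 0.015600359824915718
top 117 43 [478.09286224  71.0342211 ] 1.2839230337475518
top 132 205 [477.04661135  69.84252201 138.26453206] 143.78975954907003
side 20 399 [479.11708366  69.46593423] 0.42801199022438113
side 117 57 [479.32791795  69.36153351] 0.5745999731262033
side 132 101 [476.28710229  63.83032317 138.4918126 ] 143.12894869999445
[211.04866538 507.88773175 205.45853316] [1.79998961e+02 2.54867770e-03 1.57438671e+02]
```

```bash
python3 -m inch '{"grip":[0.55,0.55,0.55,0.55,0.55,0.55,0.55,0.55,0.55,0.55],"travel":[[26.7,-43.8,0],[26.7,-43.8,0],[26.7,-43.8,0],[26.7,-43.8,0],[26.7,-43.8,0],[26.7,-43.8,0],[26.7,-43.8,0],[26.7,-43.8,0],[26.7,-43.8,0],[26.7,-43.8,0]],"turn":[[0,0,-79.4],[0,0,-79.4],[0,0,-79.4],[0,0,-79.4],[0,0,-79.4],[0,0,-79.4],[0,0,-79.4],[0,0,-79.4],[0,0,-79.4],[0,0,-79.4]]}' 10; python3 - <<'E'
from cell import manip
import cv2,numpy as np
s=manip.read_state(); print(s["eef_pos"],np.degrees(s["eef_rot"]),s["finger_gap"],s["wrist_force"],s["joints"])
p,d=manip.camera("wrist"); cv2.imwrite("pics/w1.png",p[...,::-1]); print(manip.look_for("wrist","bottle_center"))
E
```

```text
clock: 2.7
eef_pos: [478.0, 69.7, 205.3]
eef_rot: [-3.141, 0.0, 1.361]
wrist_force: [0.3, 0.6, 0.1]
finger_gap: 72.7
[477.98199547  69.73569217 205.2752971 ] [-1.79973915e+02  1.35539104e-04  7.80034828e+01] 72.7173636433741 [0.34341356 0.60950833 0.07382717] [6.89624636e-02 1.50661792e-01 1.70421654e+00 1.27926582e-04
 1.28715271e+00 2.78305360e-01]
[{'bbox': [228.0, 156.5, 282.9, 226.1], 'p': 0.72}, {'bbox': [152.4, 179.0, 201.7, 224.9], 'p': 0.69}, {'bbox': [204.7, 74.6, 244.5, 122.2], 'p': 0.67}, {'bbox': [332.8, 48.0, 421.3, 277.1], 'p': 0.34}]
```

View pics/w1.png

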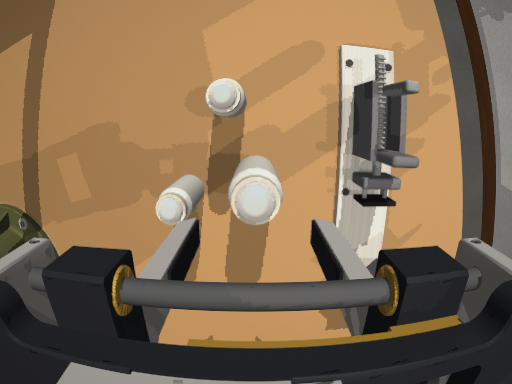

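The large bottle sits at (255,200), centred between the fingers. The small one at (180,200) is clear of the left finger. Descending to grip 88 mm up.

```bash
python3 -m inch '{"grip":[0.55,0.55,0.55,0.55,0.55,0.2,0.1,0.1,0.1,0.1],"travel":[[0,0,-4],[0,0,-8],[0,0,-11],[0,0,-13.6],[0,0,-13.6],[0,0,-13.6],[0,0,-13.6],[0,0,-13.6],[0,0,-13.6],[0,0,-13.6]],"turn":[[0,0,0],[0,0,0],[0,0,0],[0,0,0],[0,0,0],[0,0,0],[0,0,0],[0,0,0],[0,0,0],[0,0,0]]}' 10
```

```text
clock: 4.05
eef_pos: [478.1, 71.1, 70.4]
eef_rot: [3.14, -0.001, 1.363]
wrist_force: [0.2, 0.6, 6.6]
finger_gap: 53.7
```

```bash
python3 -m inch '{"grip":[0.0,0.0,0.0],"travel":[[0,0,0],[0,0,0],[0,0,0.2]],"turn":[[0,0,0],[0,0,0],[0,0,0]]}' 12; python3 - <<'E'
from cell import manip
import cv2,numpy as np
s=manip.read_state(); print(s["eef_pos"],s["wrist_force"],s["moment"],s["finger_gap"])
p,d=manip.camera("wrist"); cv2.imwrite("pics/w2.png",p[...,::-1])
p,d=manip.camera("side"); cv2.imwrite("pics/s2.png",cv2.resize(p[100:250,150:330][...,::-1],None,fx=4,fy=4))
E
```

```text
clock: 4.42
eef_pos: [478.0, 71.0, 72.3]
eef_rot: [3.141, -0.001, 1.363]
wrist_force: [0.1, -0.3, -0.3]
finger_gap: 53.6
[477.98912944  71.00800946  72.29193877] [ 0.10837956 -0.25732499 -0.31879426] [-0.08865638  0.05427623 -0.0369505 ] 53.56219827411256
```

View pics/w2.png

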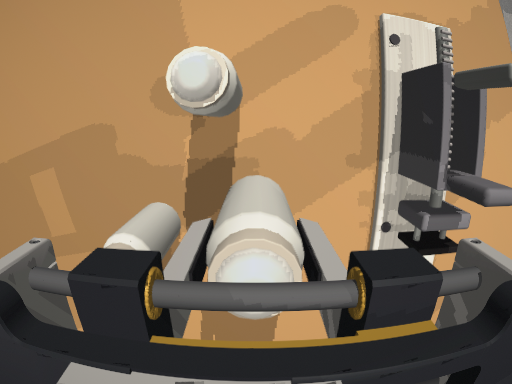

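View pics/s2.png

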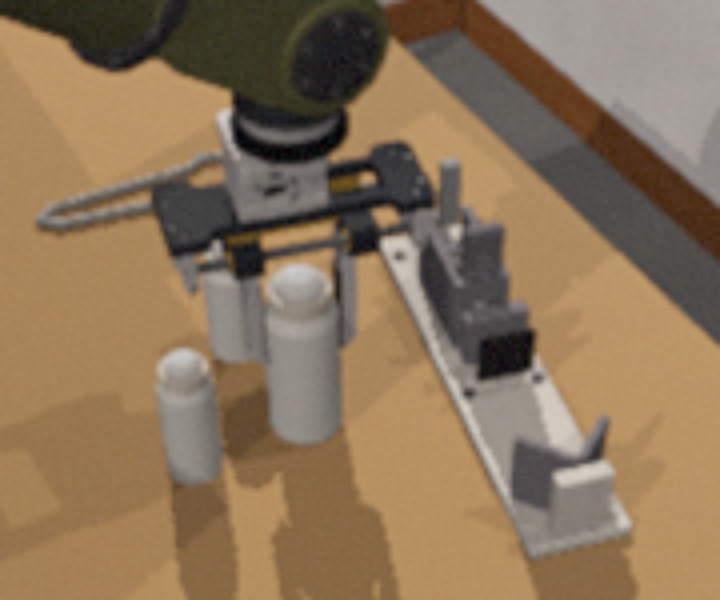

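The bottle is gripped, upright and centred between the fingers. Lifting it and carrying it over the bed.

```bash
python3 -m inch '{"grip":[0,0,0,0,0,0,0,0,0,0],"travel":[[0,0,4],[0,0,8],[3,-3,11],[7,-7,11],[10,-10,11],[12.5,-12.3,11],[12.5,-12.3,11],[12.5,-12.3,11],[12.5,-12.3,11],[12.5,-12.3,11]],"turn":[[0,0,0],[0,0,0],[0,0,0],[0,0,0],[0,0,0],[0,0,0],[0,0,0],[0,0,0],[0,0,0],[0,0,0]]}' 12; python3 - <<'E'
from h import *
from fit import C,ax,ay
s=manip.read_state(); print(s["eef_pos"],s["wrist_force"],s["finger_gap"]); e=s["eef_pos"][:2]-C; print("clamp coords tcp",e@ax,e@ay)
from scipy.optimize import least_squares
for n in("top","side"):
    p,W=cloud(n); cv2.imwrite(f"pics/{n}3.png",p[...,::-1])
    w=W.reshape(-1,3); L=np.c_[(w[:,:2]-C)@ax,(w[:,:2]-C)@ay,w[:,2]]
    q=L[(np.hypot(L[:,0]-95,L[:,1])<34)]; q=q[(q[:,2]>85)&(q[:,2]<300)]
    print(n,len(q),np.percentile(q[:,2],[0,1,50,100]) if len(q) else None)
    for lo,hi in((112,140),(140,165)):
        k=q[(q[:,2]>lo)&(q[:,2]<hi)]
        if len(k)>10:
            r=least_squares(lambda c:np.hypot(k[:,0]-c[0],k[:,1]-c[1])-27,[95,0],loss="soft_l1"); print(lo,len(k),r.x,r.cost/len(k))
E
```

```text
clock: 5.78
eef_pos: [603.0, -51.4, 182.8]
eef_rot: [3.14, -0.001, 1.364]
wrist_force: [-0.0, 0.6, -2.0]
finger_gap: 53.8
[602.96841291 -51.41385165 182.8362393 ] [-0.02328499  0.63077283 -1.9663655 ] 53.832264014831544
clamp coords tcp 94.23496149911264 0.027350274505973715
top 0 None
side 1171 [111.45527734 116.71336709 211.19611563 299.94467119]
112 134 [95.7495308   1.43877371] 0.37345762953914036
140 148 [95.70570825  1.24048582] 0.3922362234090371
```

View pics/side3.png

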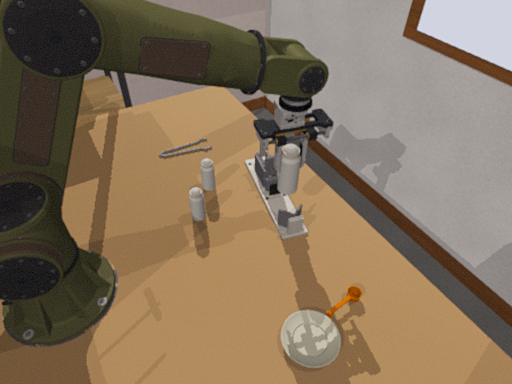

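Bottle hangs upright at (289,170), foot about 112 mm up, over clamp x ≈ 95. I'll lower it to just above the bed, then inch down.

```bash
python3 -m inch '{"grip":[0,0,0,0,0,0,0,0],"travel":[[0,0,-4],[0,0,-7],[0,0,-9],[0,0,-9.7],[0,0,-9.8],[0,0,-9.9],[0,0,-9.9],[0,0,-9.9]],"turn":[[0,0,0],[0,0,0],[0,0,0],[0,0,0],[0,0,0],[0,0,0],[0,0,0],[0,0,0]]}'
```

```text
clock: 6.88
eef_pos: [603.2, -51.7, 84.2]
eef_rot: [3.139, -0.001, 1.364]
wrist_force: [-0.4, -0.7, -1.2]
finger_gap: 53.7
```

```bash
python3 -m inch '{"grip":[0,0,0,0],"travel":[[0,0,-0.1],[0,0,-0.2],[0,0,-0.2],[0,0,-0.2]],"turn":[[0,0,0],[0,0,0],[0,0,0],[0,0,0]]}'
python3 -m inch '{"grip":[0,0,0],"travel":[[0,0,-0.1],[0,0,-0.1],[0,0,-0.1]],"turn":[[0,0,0],[0,0,0],[0,0,0]]}'
```

```text
clock: 7.38
eef_pos: [603.2, -51.7, 82.2]
eef_rot: [3.139, -0.001, 1.364]
wrist_force: [-0.1, 0.2, -0.1]
finger_gap: 53.9
clock: 7.75
eef_pos: [603.2, -51.7, 81.1]
eef_rot: [3.139, -0.001, 1.364]
wrist_force: [0.1, -0.4, -0.9]
finger_gap: 53.7
```

```bash
python3 -m inch '{"grip":[0,0,0],"travel":[[0,0,-0.1],[0,0,-0.1],[0,0,-0.1]],"turn":[[0,0,0],[0,0,0],[0,0,0]]}'
python3 - <<'E'
from h import *
from fit import C,ax,ay
p,W=cloud("side"); w=W.reshape(-1,3);cv2.imwrite("pics/s4.png",cv2.resize(p[120:250,220:330][...,::-1],None,fx=4,fy=4,interpolation=cv2.INTER_CUBIC))
print(manip.read_state()["wrist_force"])
E
```

```text
clock: 8.12
eef_pos: [603.4, -51.7, 80.5]
eef_rot: [3.139, -0.001, 1.364]
wrist_force: [-0.2, -0.1, 3.5]
finger_gap: 53.7
[-1.06535935 -0.40889621  3.03205717]
```

View pics/s4.png

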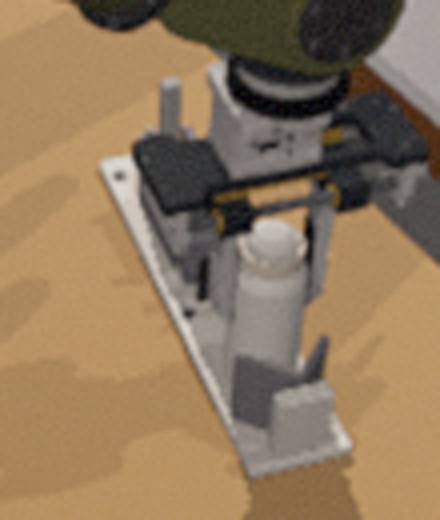

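The side crop shows the bottle upright behind the V, and the force (+3 N) means its foot is on the bed. Opening.

```bash
python3 -m inch '{"grip":[0.2,0.25,0.35,0.45,0.55,0.55,0.55,0.55,0.55,0.55],"travel":[[0,0,0],[0,0,0],[0,0,0],[0,0,0],[0,0,0],[0,0,0],[0,0,3],[0,0,7],[0,0,11],[0,0,11]],"turn":[[0,0,0],[0,0,0],[0,0,0],[0,0,0],[0,0,0],[0,0,0],[0,0,0],[0,0,0],[0,0,0],[0,0,0]]}'
python3 - <<'E'
from h import *
from fit import C,ax,ay
from scipy.optimize import least_squares
p,W=cloud("side"); cv2.imwrite("pics/s5.png",cv2.resize(p[120:250,220:330][...,::-1],None,fx=4,fy=4,interpolation=cv2.INTER_CUBIC))
w=W.reshape(-1,3); L=np.c_[(w[:,:2]-C)@ax,(w[:,:2]-C)@ay,w[:,2]]
q=L[(np.hypot(L[:,0]-95,L[:,1])<34)]
for lo,hi in((75,95),(95,114)):
    k=q[(q[:,2]>lo)&(q[:,2]<hi)]
    r=least_squares(lambda c:np.hypot(k[:,0]-c[0],k[:,1]-c[1])-27,[95,0],loss="soft_l1"); print(lo,len(k),r.x,r.cost/len(k))
p,W=cloud("wrist"); cv2.imwrite("pics/w5.png",p[...,::-1])
s=manip.read_state();e=s["eef_pos"][:2]-C; print("clamp coords tcp",e@ax,e@ay,s["eef_pos"])
t=C-109*ax; print("trig",t,t-s["eef_pos"][:2])
w=W.reshape(-1,3); L=np.c_[(w[:,:2]-C)@ax,(w[:,:2]-C)@ay,w[:,2]]
k=(L[:,2]>110)&(L[:,2]<135)&(L[:,0]<-85)&(L[:,0]>-125)&(abs(L[:,1])<20); print("wrist trig",k.sum(),L[k].mean(0),L[k].min(0),L[k].max(0)) if k.any() else 0
k=(L[:,2]>112)&(L[:,2]<127)&(L[:,0]<-20)&(L[:,0]>-50)&(abs(L[:,1])<25); print("wrist post",k.sum(),L[k].mean(0)) if k.any() else 0
E
```

```text
clock: 9.43
eef_pos: [604.5, -51.8, 193.7]
eef_rot: [3.133, -0.001, 1.364]
wrist_force: [-0.2, -0.5, -0.3]
finger_gap: 73.0
75 103 [95.6596978   1.94934309] 0.36342570375646666
95 94 [95.62616801  1.89957457] 0.3192575934765539
clamp coords tcp 94.41184375968837 0.31668173290016455 [603.21477144 -51.64689134 190.06257243]
trig [645.08950424 147.40834045] [ 41.8747328 199.0552318]
wrist post 522 [-35.23823733   1.53094477 119.04972096]
```

View pics/s5.png

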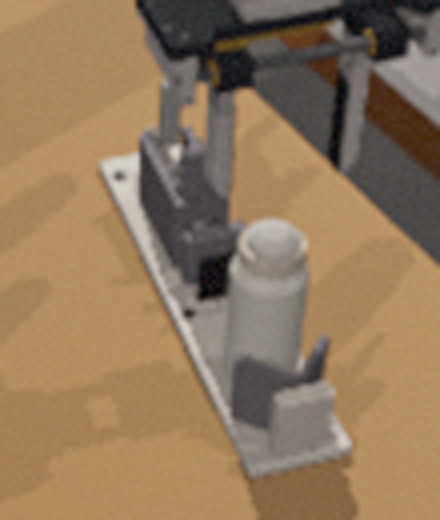

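View pics/w5.png

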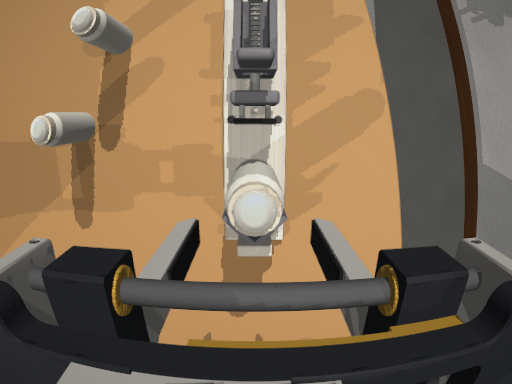

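Bottle stands free and upright at clamp x ≈ 95.6 (wrist view (255,205)), with the pad at (254,120). Now going over the trigger.

```bash
python3 -m inch '{"grip":[0.3,0,0,0,0,0,0],"travel":[[0.8,3.8,0],[2,9,0],[3,14.5,0],[4.1,19.8,0],[4.1,19.8,0],[4.1,19.8,0],[4.1,19.8,0]],"turn":[[0,0,0],[0,0,0],[0,0,0],[0,0,0],[0,0,0],[0,0,0],[0,0,0]]}'
python3 - <<'E'
from h import *
from fit import C,ax,ay
s=manip.read_state();e=s["eef_pos"][:2]-C; print("clamp coords tcp",e@ax,e@ay,s["eef_pos"],np.degrees(s["eef_rot"]))
p,W=cloud("wrist"); cv2.imwrite("pics/w6.png",p[...,::-1])
w=W.reshape(-1,3); L=np.c_[(w[:,:2]-C)@ax,(w[:,:2]-C)@ay,w[:,2]]
k=(L[:,2]>115)&(L[:,2]<135)&(L[:,0]<-85)&(L[:,0]>-135)&(abs(L[:,1])<20); print("wrist trig",k.sum(),L[k].mean(0),L[k].min(0),L[k].max(0)) if k.any() else 0
k=(L[:,2]>125)&(L[:,2]<135)&(L[:,0]<-85)&(L[:,0]>-135)&(abs(L[:,1])<20); print("wrist trig",k.sum(),L[k].mean(0),L[k].min(0),L[k].max(0)) if k.any() else 0
print(manip.look_for("wrist","trigger_grip"))
E
```

```text
clock: 10.4
eef_pos: [644.1, 145.1, 189.6]
eef_rot: [3.139, -0.001, 1.362]
wrist_force: [0.3, -0.0, 0.1]
finger_gap: 47.0
clamp coords tcp -106.51601896177024 -0.4437972397422847 [644.14021507 145.07039864 189.64990143] [ 1.79876075e+02 -3.40232832e-02  7.80562661e+01]
wrist trig 278 [-112.17924389    1.1003371   125.61933535] [-117.0204736    -6.21393151  115.70715885] [-105.44474843    8.66674187  128.76056195]
wrist trig 220 [-111.11170039    1.03611048  126.85969441] [-116.81546566   -6.07277341  125.03066128] [-105.44474843    8.35627879  128.76056195]
[{'bbox': [249.0, 185.6, 264.3, 210.1], 'p': 0.67}, {'bbox': [221.9, 122.5, 287.8, 341.9], 'p': 0.46}, {'bbox': [41.7, 2.6, 157.6, 63.5], 'p': 0.17}]
```

View pics/w6.png

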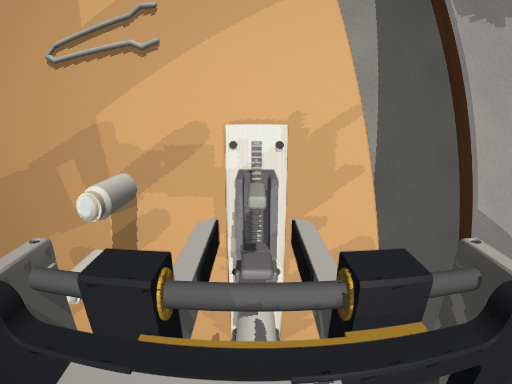

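Trigger top appears at (257,195) in the wrist view, at clamp x ≈ -110. Centring, descending and pinching it.

```bash
python3 -m inch '{"grip":[0,0,0,0,0,-0.4,-0.8,-0.9,-0.9,-0.9],"travel":[[0.17,0.34,-2],[0.17,0.34,-5],[0.17,0.34,-8],[0.17,0.34,-10],[0.17,0.34,-10],[0.17,0.34,-10],[0.17,0.34,-10],[0.17,0.34,-10],[0.17,0.34,-10],[0.17,0.34,-10]],"turn":[[0,0,0],[0,0,0],[0,0,0],[0,0,0],[0,0,0],[0,0,0],[0,0,0],[0,0,0],[0,0,0],[0,0,0]]}' 25
python3 - <<'E'
from h import *
from fit import C,ax,ay
s=manip.read_state();e=s["eef_pos"][:2]-C; print("clamp coords tcp",e@ax,e@ay,s["eef_pos"],s["wrist_force"],s["finger_gap"])
p,W=cloud("wrist"); cv2.imwrite("pics/w7.png",p[...,::-1])
p,W=cloud("side"); cv2.imwrite("pics/s7.png",cv2.resize(p[120:250,220:330][...,::-1],None,fx=4,fy=4,interpolation=cv2.INTER_CUBIC))
E
```

```text
clock: 11.75
eef_pos: [646.7, 148.6, 90.7]
eef_rot: [3.137, -0.001, 1.362]
wrist_force: [5.6, -0.3, 1.0]
finger_gap: 16.1
clamp coords tcp -110.46299401784114 1.3118571601860722 [646.67624328 148.56746816  90.66326962] [ 5.62920082 -0.28439749  1.03528544] 16.122551887677854
```

View pics/w7.png

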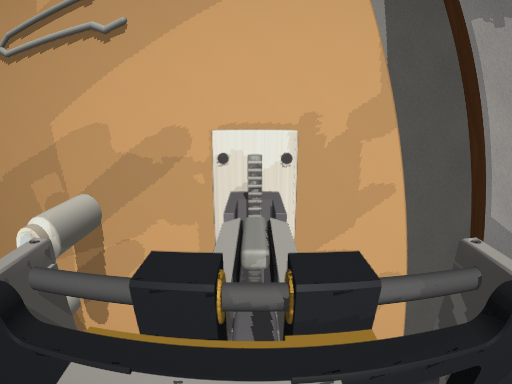

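View pics/s7.png

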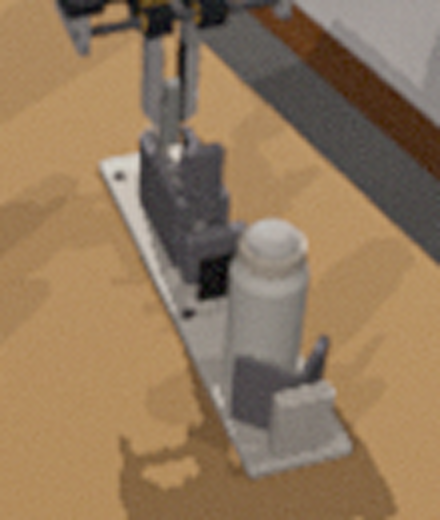

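The trigger is pinched between the fingers (16.1 mm gap), and bottle and pad are unchanged in the side view. First stroke: 30 mm forward.

```bash
python3 -m inch '{"grip":[-0.9,-0.9,-0.9,-0.9,-0.9,-0.9,-0.9,-0.9],"travel":[[-0.03,-0.4,0],[-0.13,-0.9,0],[-0.23,-1.4,0],[-0.33,-1.9,0],[-0.43,-2.4,0],[-0.52,-2.8,0],[-0.57,-2.95,0],[-0.57,-2.95,0]],"turn":[[0,0,0],[0,0,0],[0,0,0],[0,0,0],[0,0,0],[0,0,0],[0,0,0],[0,0,0]]}' 25
cat > jaw.py <<'E'
from h import *
from fit import C,ax,ay
import sys
t=sys.argv[1]
s=manip.read_state();e=s["eef_pos"][:2]-C; f=s["wrist_force"]; print("clock",s["clock"],"tcp x,y",e@ax,e@ay,s["eef_pos"],"F along",f[:2]@ax,"lat",f[:2]@ay,"z",f[2],"gap",s["finger_gap"])
for n in("top","side"):
    p,W=cloud(n); w=W.reshape(-1,3); L=np.c_[(w[:,:2]-C)@ax,(w[:,:2]-C)@ay,w[:,2]]
    g=p.reshape(-1,3).astype(int).sum(1)
    k=(L[:,2]>62)&(L[:,2]<72)&(abs(L[:,1])<25)&(L[:,0]>-22)&(L[:,0]<87)
    h,ed=np.histogram(L[k,0],bins=np.arange(-22,90,2)); print(n,[(int(a),int(b)) for a,b in zip(ed,h) if b])
    k=(L[:,2]>25)&(L[:,2]<62)&(abs(L[:,1])<22)&(L[:,0]>10)&(L[:,0]<95)&(g<110)
    if k.sum()>3: print(n,"dark pad pts",k.sum(),np.percentile(L[k,0],[10,50,90]))
    k=(L[:,2]>75)&(L[:,2]<112)&(np.hypot(L[:,0]-104,L[:,1])<42)
    if n=="side":
        from scipy.optimize import least_squares
        q=L[k]; r=least_squares(lambda c:np.hypot(q[:,0]-c[0],q[:,1]-c[1])-27,[100,0],loss="soft_l1"); print("bottle",len(q),r.x)
    y0,x0=(105,155) if n=="top" else (130,230)
    cv2.imwrite(f"pics/{n}_{t}.png",cv2.resize(p[y0:y0+110,x0:x0+(160 if n=="top" else 90)][...,::-1],None,fx=5,fy=5,interpolation=cv2.INTER_CUBIC))
E
python3 jaw.py p1
```

```text
clock: 12.85
eef_pos: [640.7, 119.8, 90.7]
eef_rot: [3.138, -0.003, 1.362]
wrist_force: [0.2, 6.0, -0.9]
finger_gap: 16.0
clock 12.85 tcp x,y -81.09027322632336 1.4144786746521802 [640.68517722 119.81204466  90.71485777] F along -5.963203073438236 lat -1.0337317130292403 z -0.9472019731048864 gap 16.019189259569934
top [(20, 17), (22, 17), (24, 16), (26, 17), (28, 16), (30, 19), (32, 16), (48, 7), (50, 13), (52, 14), (54, 6), (68, 1), (70, 1), (76, 1), (80, 1), (82, 1)]
side [(22, 4), (24, 4), (26, 5), (28, 8), (30, 1), (32, 11), (34, 8), (36, 2), (48, 1), (50, 1), (52, 1), (54, 3), (56, 2)]
side dark pad pts 21 [53.635839   55.50247889 58.13197839]
bottle 190 [95.77029378  1.82132392]
```

View pics/side_p1.png

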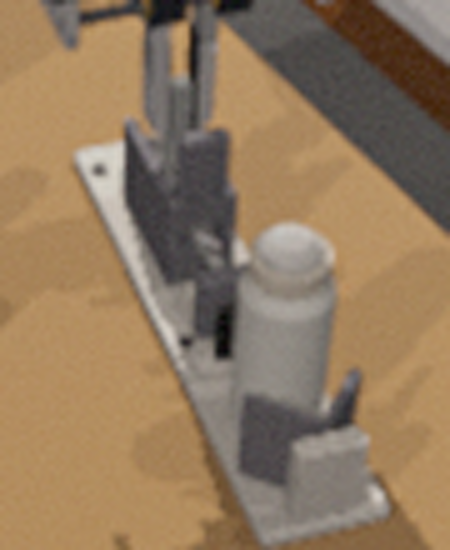

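View pics/top_p1.png

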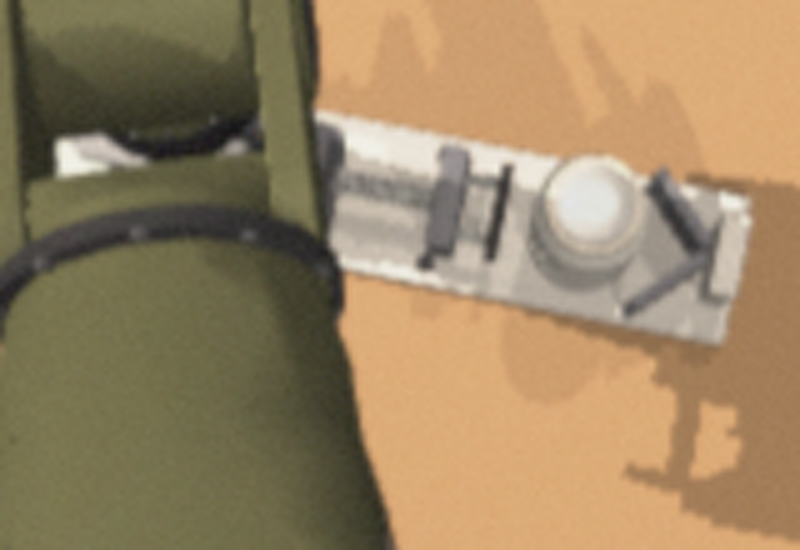

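After stroke 1 the jaw head moved about 29 mm (the top view shows pad at (500,210) in the crop), the bottle is unmoved, and the force is 6 N. Back, then the second stroke.

```bash
python3 -m inch '{"grip":[-0.9,-0.9,-0.9,-0.9,-0.9,-0.9,-0.9,-0.9],"travel":[[0.1,0.5,0],[0.21,1.0,0],[0.32,1.5,0],[0.42,2.0,0],[0.53,2.5,0],[0.61,2.88,0],[0.61,2.88,0],[0.61,2.88,0]],"turn":[[0,0,0],[0,0,0],[0,0,0],[0,0,0],[0,0,0],[0,0,0],[0,0,0],[0,0,0]]}' 25
python3 jaw.py p1b
```

```text
clock: 13.95
eef_pos: [646.8, 148.5, 90.7]
eef_rot: [3.138, -0.002, 1.362]
wrist_force: [0.1, -0.2, -0.2]
finger_gap: 15.9
clock 13.95 tcp x,y -110.45304732790045 1.3958984626063398 [646.75639468 148.54030883  90.68971981] F along 0.21557211634354861 lat 0.18686167634957146 z -0.2082353758188949 gap 15.947995492732888
top [(20, 13), (22, 16), (24, 18), (26, 14), (28, 17), (30, 18), (32, 17), (48, 4), (50, 12), (52, 14), (54, 4), (70, 2), (74, 1), (76, 1), (80, 1), (82, 1)]
side [(20, 1), (22, 4), (24, 5), (26, 8), (28, 3), (30, 6), (32, 5), (34, 8), (36, 3), (48, 1), (50, 2), (52, 1), (54, 3), (56, 1), (58, 1)]
side dark pad pts 22 [53.56185122 55.46721323 56.99668506]
bottle 193 [95.85774047  1.96875209]
```

The jaw stayed put. Second stroke, slower because it reaches the bottle.

```bash
python3 -m inch '{"grip":[-0.9,-0.9,-0.9,-0.9,-0.9,-0.9,-0.9,-0.9,-0.9,-0.9],"travel":[[-0.08,-0.4,0],[-0.17,-0.8,0],[-0.25,-1.2,0],[-0.32,-1.5,0],[-0.38,-1.8,0],[-0.45,-2.1,0],[-0.51,-2.4,0],[-0.57,-2.7,0],[-0.61,-2.88,0],[-0.61,-2.88,0]],"turn":[[0,0,0],[0,0,0],[0,0,0],[0,0,0],[0,0,0],[0,0,0],[0,0,0],[0,0,0],[0,0,0],[0,0,0]]}' 25
python3 jaw.py p2
```

```text
clock: 15.3
eef_pos: [640.7, 120.1, 90.7]
eef_rot: [3.137, -0.004, 1.362]
wrist_force: [3.0, 5.5, -1.8]
finger_gap: 15.8
clock 15.3 tcp x,y -81.40975456339251 1.3508001154892177 [640.68913865 120.13778626  90.733412  ] F along -6.005528899895187 lat 1.8114553650181502 z -1.755793459390275 gap 15.828524302779003
top [(42, 4), (44, 15), (46, 17), (48, 17), (50, 16), (52, 16), (54, 18), (56, 12), (72, 12), (74, 12), (76, 11), (78, 2), (80, 1), (84, 1)]
side [(46, 2), (48, 3), (50, 7), (52, 3), (54, 4), (56, 9), (58, 4), (60, 1), (74, 2), (76, 1), (78, 3)]
side dark pad pts 11 [75.6703177  78.01549846 79.91174601]
bottle 191 [105.57418232   2.59948172]
```

View pics/side_p2.png

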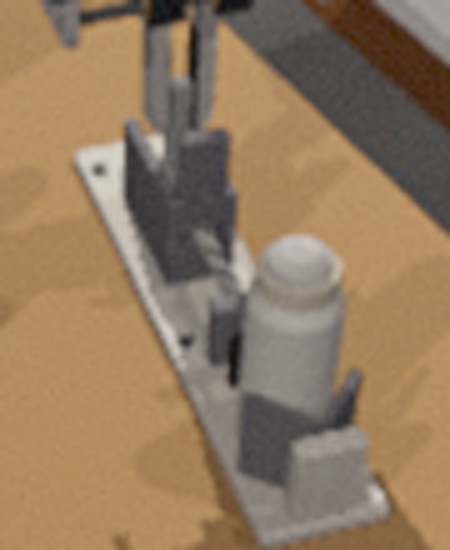

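View pics/top_p2.png

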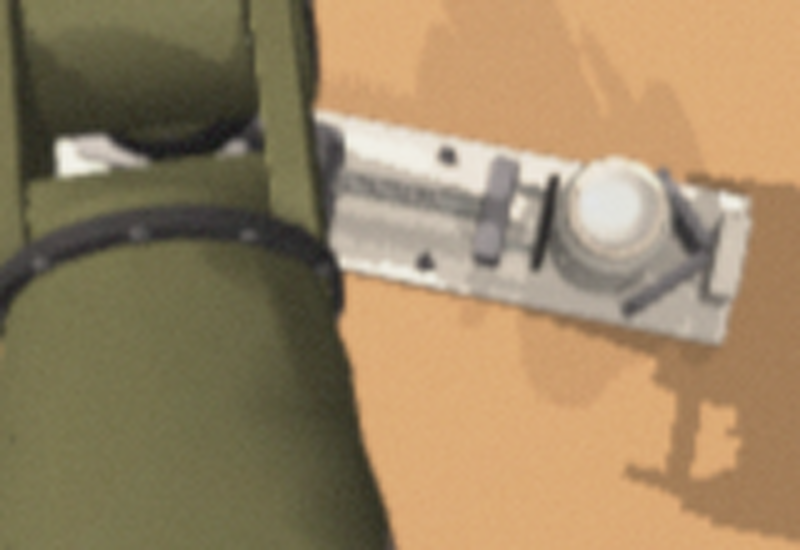

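Stroke 2 moved the jaw 24 mm (about 5 mm idle). The pad is touching the bottle at (545,222) in the crop, and the bottle is upright at x ≈ 105.6 with 8.4 mm to seat. Back again.

```bash
python3 -m inch '{"grip":[-0.9,-0.9,-0.9,-0.9,-0.9,-0.9,-0.9,-0.9],"travel":[[0.1,0.5,0],[0.21,1.0,0],[0.32,1.5,0],[0.42,2.0,0],[0.53,2.5,0],[0.61,2.84,0],[0.61,2.84,0],[0.61,2.84,0]],"turn":[[0,0,0],[0,0,0],[0,0,0],[0,0,0],[0,0,0],[0,0,0],[0,0,0],[0,0,0]]}' 25
python3 -m inch '{"grip":[-0.9,-0.9,-0.9,-0.9,-0.9,-0.9],"travel":[[-0.08,-0.4,0],[-0.15,-0.7,0],[-0.21,-1.0,0],[-0.26,-1.25,0],[-0.26,-1.25,0],[-0.26,-1.25,0]],"turn":[[0,0,0],[0,0,0],[0,0,0],[0,0,0],[0,0,0],[0,0,0]]}' 25
python3 jaw.py p3
```

```text
clock: 16.4
eef_pos: [646.7, 148.5, 90.7]
eef_rot: [3.138, -0.004, 1.362]
wrist_force: [0.8, 1.2, -0.2]
finger_gap: 15.6
clock: 17.15
eef_pos: [644.1, 136.2, 90.7]
eef_rot: [3.138, -0.004, 1.362]
wrist_force: [2.4, 4.9, -1.3]
finger_gap: 16.0
clock 17.15 tcp x,y -97.8237203742493 1.3838162745694476 [644.12544443 136.18805619  90.72830444] F along -5.308577935641528 lat 1.3783048886121585 z -1.3375374868444385 gap 15.95463121382117
top [(50, 5), (52, 15), (54, 17), (56, 19), (58, 15), (60, 16), (62, 18), (64, 9), (80, 17), (82, 13), (84, 15), (86, 2)]
side [(52, 2), (54, 3), (56, 4), (58, 5), (60, 5), (62, 4), (64, 10), (66, 4), (68, 1), (80, 1), (82, 2), (84, 2)]
side dark pad pts 13 [85.14561047 86.72317273 87.96627112]
bottle 194 [113.00445175   3.20988958]
```

View pics/top_p3.png

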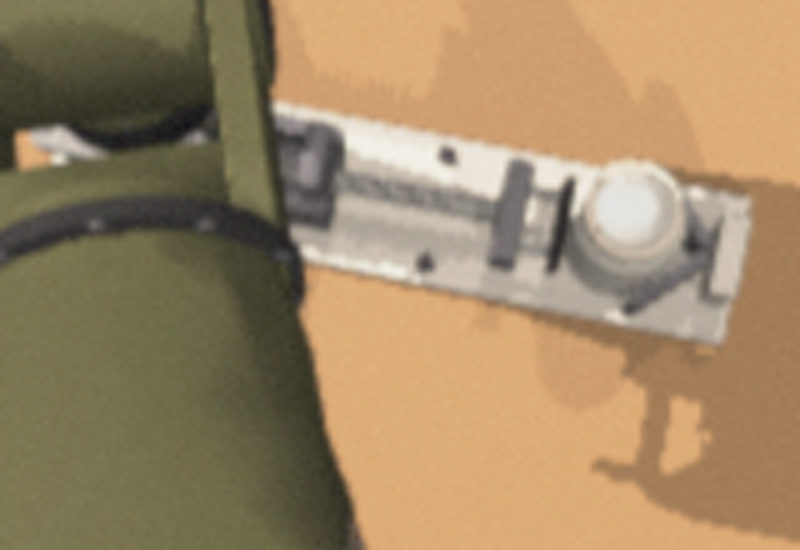

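Bottle at 113.0, almost seated, and no pad compression yet (5.3 N = trigger spring + drag). I'll advance in small steps and watch the force.

```bash
python3 -m inch '{"grip":[-0.9,-0.9,-0.9],"travel":[[-0.04,-0.2,0],[-0.04,-0.2,0],[-0.04,-0.2,0]],"turn":[[0,0,0],[0,0,0],[0,0,0]]}' 25
python3 -m inch '{"grip":[-0.9,-0.9,-0.9],"travel":[[-0.04,-0.2,0],[-0.04,-0.2,0],[-0.04,-0.2,0]],"turn":[[0,0,0],[0,0,0],[0,0,0]]}' 25
python3 -m inch '{"grip":[-0.9,-0.9,-0.9],"travel":[[-0.04,-0.2,0],[-0.04,-0.2,0],[-0.04,-0.2,0]],"turn":[[0,0,0],[0,0,0],[0,0,0]]}' 25
python3 jaw.py p4
```

```text
clock: 17.62
eef_pos: [643.8, 134.4, 90.7]
eef_rot: [3.137, -0.005, 1.363]
wrist_force: [1.7, 5.2, -1.9]
finger_gap: 16.0
clock: 18.0
eef_pos: [643.4, 132.8, 90.7]
eef_rot: [3.137, -0.006, 1.363]
wrist_force: [3.3, 6.6, -2.0]
finger_gap: 16.1
clock: 18.38
eef_pos: [643.1, 131.2, 90.8]
eef_rot: [3.137, -0.007, 1.363]
wrist_force: [3.1, 6.8, -2.5]
finger_gap: 16.0
clock 18.375 tcp x,y -92.77347862822052 1.3801935771026308 [643.074557   131.24836083  90.76618573] F along -7.285906091263332 lat 1.631610241747597 z -2.474328515251507 gap 15.977896082642618
top [(54, 2), (56, 17), (58, 16), (60, 15), (62, 16), (64, 18), (66, 17), (68, 15), (82, 14), (84, 14), (86, 5)]
side [(58, 2), (60, 4), (62, 4), (64, 4), (66, 7), (68, 2), (70, 6), (72, 1), (82, 1), (84, 1)]
side dark pad pts 11 [83.81006174 86.3995848  89.93493785]
bottle 194 [115.25977881   2.02793421]
```

View pics/top_p4.png

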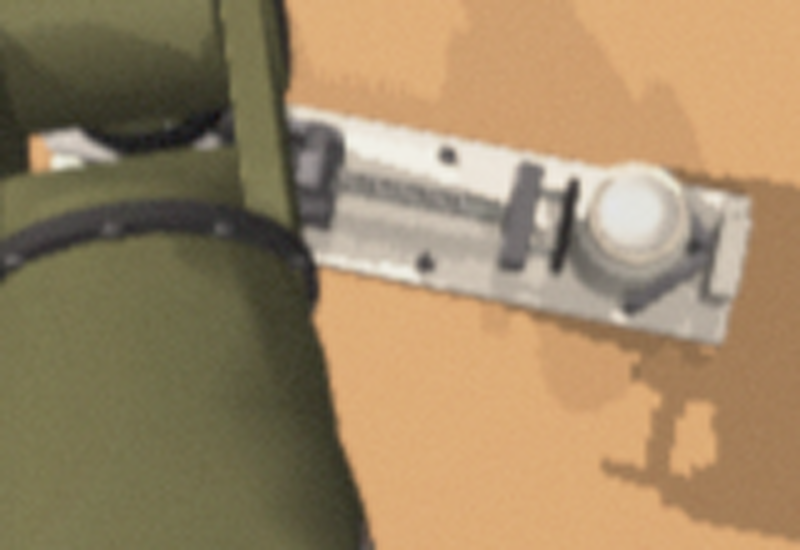

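Force has risen to 7.3 N and the head-pad gap has shrunk, with the bottle seated (115.3 in the side view, which read about 1.2 high earlier). Next I'll measure the head-pad gap precisely, averaging frames against the free gap.

```bash
cat > gap.py <<'E'
from h import *
from fit import C,ax,ay
from scipy.ndimage import label
def gap(n,N=4,k0=40):
    hs=[];ps=[]
    for _ in range(N):
        p,W=cloud(n); w=W.reshape(-1,3); L=np.c_[(w[:,:2]-C)@ax,(w[:,:2]-C)@ay,w[:,2]]
        k=(L[:,2]>58)&(L[:,2]<72)&(abs(L[:,1])<20)&(L[:,0]>k0)&(L[:,0]<90)
        hs.append(L[k])
    X=np.concatenate(hs); h,ed=np.histogram(X[:,0],bins=np.arange(k0,91,1)); 
    return X,h
X,h=gap("top"); print(h)
x=X[:,0]
# split head/pad at largest gap
xs=np.sort(x); xs=xs[(xs>k0_) if False else slice(None)]
from scipy.cluster.vq import kmeans2
c,l=kmeans2(x,np.array([x.min()+6,x.max()-3]),minit="matrix"); print("head",np.median(x[l==0]),"pad",np.median(x[l==1]),"diff",np.median(x[l==1])-np.median(x[l==0]))
fs=np.array([ (manip.camera("side"),manip.read_state()["wrist_force"])[1] for _ in range(8)]); f=fs.mean(0); print("F along",f[:2]@ax,(fs[:,:2]@ax).std(),"lat",f[:2]@ay,f[2]); s=manip.read_state(); print(s["clock"],(s["eef_pos"][:2]-C)@ax)
E
python3 gap.py
python3 - <<'E'
from fit import *
# free reference from initial top cloud
L=np.load("top.npz")["W"].reshape(-1,3); L=np.c_[(L[:,:2]-C)@ax,(L[:,:2]-C)@ay,L[:,2]]
k=(L[:,2]>58)&(L[:,2]<72)&(abs(L[:,1])<20)
x=L[k,0]; a=x[(x>-12)&(x<10)]; b=x[(x>16)&(x<35)]; print("free",np.median(a),np.median(b),np.median(b)-np.median(a))
E
```

```text
[ 0  0  0  0  0  0  0  0  0  0  0  0  0  0  0 10 25 30 24 27 28 24 26 27
 35 22 24 29 24 27  0  0  0  0  0  0  0  0  0  0  0  3 35 24 28 24 24 28
  0  0]
head 62.640647332714764 pad 84.78331633540618 diff 22.14266900269142
F along -7.628210864646776 0.2776549834408295 lat 1.7632333208798412 -2.407487291227257
19.075 -92.75492677978306
free -1.7338077570956476 22.678498996041668 24.412306753137315
```

Estimates of compression: about 2.3–2.9 mm from the image, 1.9 mm from force. I'll advance about 5 mm more, slowly.

```bash
python3 -m inch '{"grip":[-0.9,-0.9,-0.9,-0.9,-0.9,-0.9],"travel":[[-0.02,-0.1,0],[-0.04,-0.2,0],[-0.06,-0.3,0],[-0.08,-0.4,0],[-0.1,-0.5,0],[-0.1,-0.5,0]],"turn":[[0,0,0],[0,0,0],[0,0,0],[0,0,0],[0,0,0],[0,0,0]]}' 25
python3 gap.py; python3 jaw.py p5
```

```text
clock: 19.82
eef_pos: [642.2, 127.3, 90.8]
eef_rot: [3.136, -0.009, 1.363]
wrist_force: [4.4, 10.0, -2.8]
finger_gap: 16.1
[ 0  0  0  0  0  0  0  0  0  0  0  0  0  0  0  0  0  0  0 16 26 24 27 26
 37 24 24 27 24 27 27 26 37  1  0  0  0  0  0  0  0  2 30 24 28 24 24 28
  0  0]
head 66.37443711810843 pad 84.79694088135969 diff 18.422503763251257
F along -11.017718115607664 0.37717335142366415 lat 2.155590728210641 -2.843298906877701
20.425 -88.72793497694161
clock 20.425 tcp x,y -88.72793497694161 1.3538240259835774 [642.20977638 127.29623821  90.78011999] F along -11.111690280082188 lat 2.6845713544751204 z -2.5533351847865093 gap 15.983966780905773
top [(58, 5), (60, 16), (62, 18), (64, 18), (66, 16), (68, 16), (70, 17), (72, 10), (82, 13), (84, 15), (86, 6)]
side [(60, 1), (62, 2), (64, 3), (66, 7), (68, 3), (70, 4), (72, 2), (74, 4), (76, 1), (82, 1)]
side dark pad pts 9 [84.85310043 87.4463692  89.05986391]
bottle 193 [115.52555456   2.02443548]
```

View pics/top_p5.png

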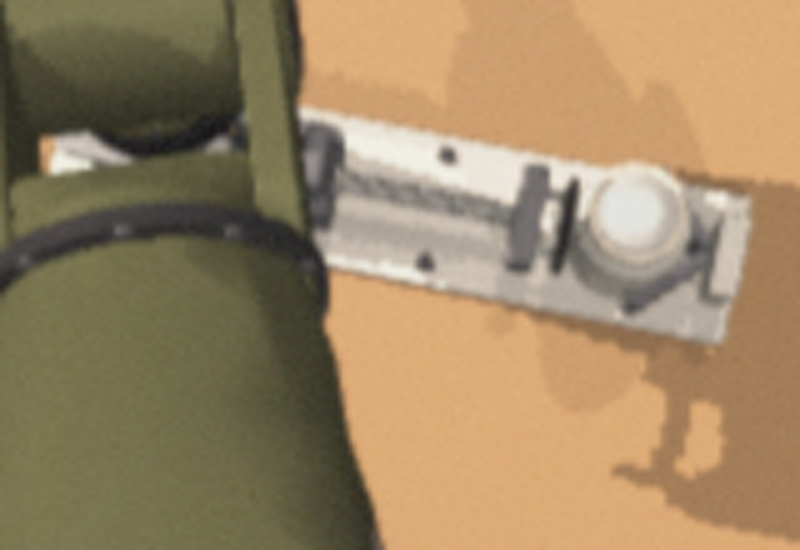

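View pics/side_p5.png

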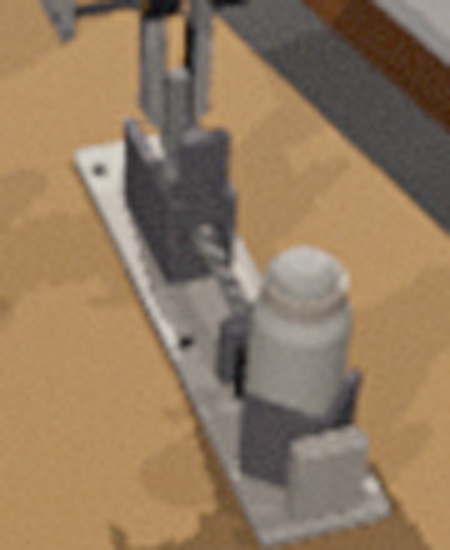

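Compression is now about 6 mm by image and 5.4 mm by force; the pad is steady and the bottle is upright in the V. About 1.3 mm more.

```bash
python3 -m inch '{"grip":[-0.9,-0.9,-0.9,-0.9,-0.9,-0.9],"travel":[[-0.01,-0.08,0],[-0.03,-0.16,0],[-0.03,-0.16,0],[-0.03,-0.16,0],[-0.03,-0.16,0],[-0.03,-0.16,0]],"turn":[[0,0,0],[0,0,0],[0,0,0],[0,0,0],[0,0,0],[0,0,0]]}' 25
python3 gap.py; python3 jaw.py p6
```

```text
clock: 21.28
eef_pos: [642.1, 126.8, 90.8]
eef_rot: [3.136, -0.011, 1.364]
wrist_force: [5.5, 10.3, -4.2]
finger_gap: 15.6
[ 0  0  0  0  0  0  0  0  0  0  0  0  0  0  0  0  0  0  0  8 28 24 28 27
 35 24 24 28 24 27 26 28 39 11  0  0  0  0  0  0  0  2 33 24 28 24 23 28
  0  0]
head 66.84900565642383 pad 84.77697375361666 diff 17.92796809719283
F along -11.281653201624952 0.4615308018186351 lat 2.464778883126281 -3.2712463955162834
21.875 -88.21489606216613
clock 21.875 tcp x,y -88.21489606216613 1.3799715163696007 [642.12895892 126.78893046  90.80897911] F along -11.968735861399754 lat 2.253661362238665 z -2.343052037507154 gap 16.028337231471518
top [(58, 1), (60, 14), (62, 17), (64, 17), (66, 14), (68, 17), (70, 18), (72, 13), (82, 13), (84, 11), (86, 7)]
side [(60, 2), (64, 4), (66, 5), (68, 4), (70, 1), (72, 5), (74, 6), (76, 1), (82, 1)]
side dark pad pts 9 [85.12743142 85.95980305 89.8981907 ]
bottle 196 [115.44704757   1.8971985 ]
```

View pics/side_p6.png

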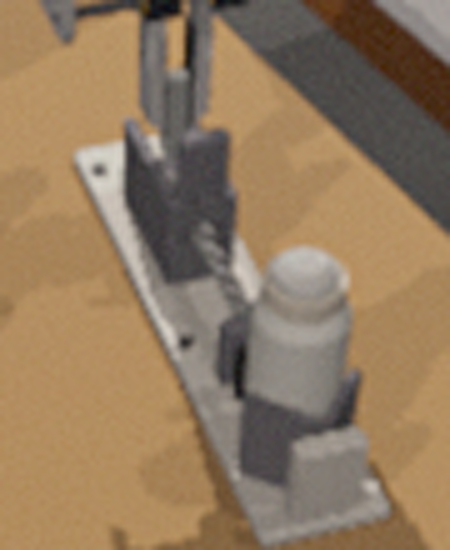

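View pics/top_p6.png

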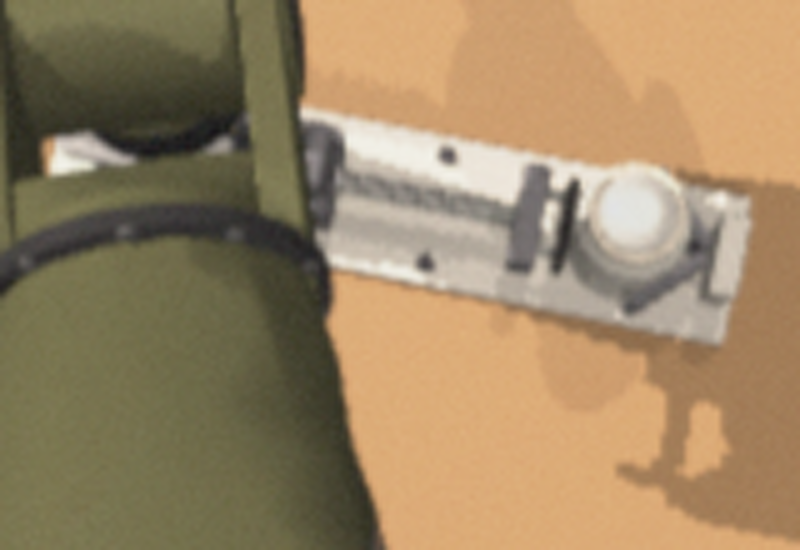

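```bash
python3 -m inch '{"grip":[-0.9,-0.9,-0.9,-0.9,-0.9],"travel":[[-0.02,-0.1,0],[-0.03,-0.19,0],[-0.03,-0.19,0],[-0.03,-0.19,0],[-0.03,-0.19,0]],"turn":[[0,0,0],[0,0,0],[0,0,0],[0,0,0],[0,0,0]]}' 25
python3 gap.py; python3 jaw.py p7
```

```text
clock: 22.6
eef_pos: [642.0, 126.1, 90.8]
eef_rot: [3.135, -0.013, 1.364]
wrist_force: [4.2, 11.2, -3.1]
finger_gap: 16.2
[ 0  0  0  0  0  0  0  0  0  0  0  0  0  0  0  0  0  0  0  0 12 23 27 27
 35 23 24 27 24 27 25 22 38 25  0  0  0  0  0  0  0  0 30 24 28 24 24 28
  0  0]
head 67.32301001928343 pad 84.8084417785798 diff 17.485431759296375
F along -11.782111199075016 0.6181953191537927 lat 2.1306654346366103 -3.310549818165994
23.2 -87.50587280054296
clock 23.2 tcp x,y -87.50587280054296 1.394829250955123 [641.99645298 126.09224049  90.83270045] F along -11.5644246430574 lat 2.7066624257277176 z -2.82273259408629 gap 15.806278061261176
top [(60, 11), (62, 16), (64, 18), (66, 15), (68, 17), (70, 17), (72, 18), (74, 1), (82, 12), (84, 12), (86, 6)]
side [(62, 1), (64, 6), (66, 3), (68, 3), (70, 3), (72, 4), (74, 3), (76, 3), (82, 1)]
side dark pad pts 8 [84.18644614 86.6200773  89.3931127 ]
bottle 197 [115.34468986   1.96890119]
```

```bash
python3 - <<'E'
from h import *
p,_=cloud("wrist"); cv2.imwrite("pics/w8.png",p[...,::-1]); print(manip.read_state()["finger_gap"])
E
```

```text
16.057298555547163
```

View pics/w8.png

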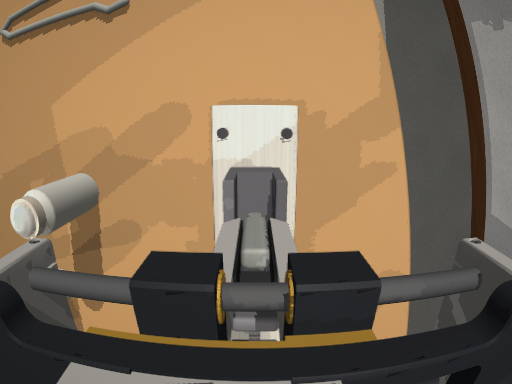

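View pics/side_p7.png

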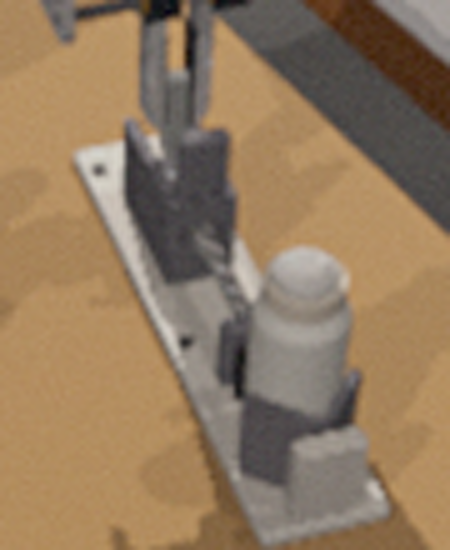

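Compression about 7 mm by image and 6 mm by force: roughly half-way. I'll raise the grip for a secure hold and check it's stable for a second.

```bash
python3 -m inch '{"grip":[-0.9,-0.9,-0.9,-0.9,-0.9,-0.9,-0.9,-0.9],"travel":[[0,-0.02,0],[0,-0.02,0],[0,-0.02,0],[0,-0.02,0],[0,-0.02,0],[0,-0.02,0],[0,-0.02,0],[0,-0.02,0]],"turn":[[0,0,0],[0,0,0],[0,0,0],[0,0,0],[0,0,0],[0,0,0],[0,0,0],[0,0,0]]}' 40
python3 gap.py;python3 gap.py
```

```text
clock: 24.35
eef_pos: [642.1, 126.6, 90.8]
eef_rot: [3.135, -0.014, 1.365]
wrist_force: [5.2, 7.9, -1.3]
finger_gap: 16.1
[ 0  0  0  0  0  0  0  0  0  0  0  0  0  0  0  0  0  0  0  0 12 24 29 27
 35 24 22 27 22 26 25 26 39 24  0  0  0  0  0  0  0  0 33 24 28 24 24 27
  4  0]
head 67.31227446803189 pad 84.81486180608792 diff 17.50258733805603
F along -9.466066294041015 0.49846753313300557 lat 2.717986981607848 -2.5634351249968166
24.95 -88.06482175866824
[ 0  0  0  0  0  0  0  0  0  0  0  0  0  0  0  0  0  0  0  0 12 23 28 27
 36 25 24 27 24 28 25 27 39 25  0  0  0  0  0  0  0  0 32 24 29 24 24 29
  3  0]
head 67.32584444328972 pad 84.84794648494301 diff 17.522102041653284
F along -9.745340785716659 0.48595115764846203 lat 2.5786105884630066 -2.605383150899157
25.55 -88.02997865539301
```

Re-basing relaxed the push a little; jaw and pad didn't move. I'll restore the push lightly and recheck.

```bash
python3 -m inch '{"grip":[-0.9,-0.9,-0.9,-0.9,-0.9,-0.9],"travel":[[-0.02,-0.1,0],[-0.03,-0.16,0],[-0.03,-0.16,0],[-0.03,-0.16,0],[-0.03,-0.16,0],[-0.03,-0.16,0]],"turn":[[0,0,0],[0,0,0],[0,0,0],[0,0,0],[0,0,0],[0,0,0]]}' 40
python3 gap.py;python3 gap.py; python3 jaw.py p9
```

```text
clock: 26.3
eef_pos: [642.0, 126.1, 90.8]
eef_rot: [3.135, -0.016, 1.365]
wrist_force: [6.3, 11.1, -2.4]
finger_gap: 15.9
[ 0  0  0  0  0  0  0  0  0  0  0  0  0  0  0  0  0  0  0  0 12 23 28 28
 34 25 24 27 24 25 27 25 40 24  4  0  0  0  0  0  0  2 31 24 30 24 24 28
  4  0]
head 67.33684466743382 pad 84.79790931098448 diff 17.461064643550657
F along -12.001658211696283 0.5226967263916136 lat 3.2389987422566047 -3.4072634043230066
26.9 -87.53121217365842
[ 0  0  0  0  0  0  0  0  0  0  0  0  0  0  0  0  0  0  0  0 12 24 27 24
 37 26 24 28 23 28 26 27 39 24  4  0  0  0  0  0  0  0 31 24 28 24 24 28
  4  0]
head 67.34690646535341 pad 84.83933178686223 diff 17.49242532150882
F along -11.792322237243763 0.4956030863842647 lat 3.1341444279699817 -3.005062887729176
27.5 -87.5408115451392
clock 27.5 tcp x,y -87.5408115451392 1.3729375119707647 [641.98228294 126.13095966  90.83347454] F along -11.898010441239665 lat 3.6207204175348693 z -2.338130605232354 gap 15.60201491569786
top [(60, 12), (62, 17), (64, 17), (66, 16), (68, 17), (70, 17), (72, 18), (74, 2), (82, 13), (84, 13), (86, 7)]
side [(62, 3), (64, 3), (66, 5), (68, 3), (70, 6), (72, 2), (74, 5), (76, 2), (82, 1), (86, 2)]
side dark pad pts 9 [84.49405479 86.77076835 89.89814125]
bottle 195 [115.47230694   2.20662433]
```

View pics/side_p9.png

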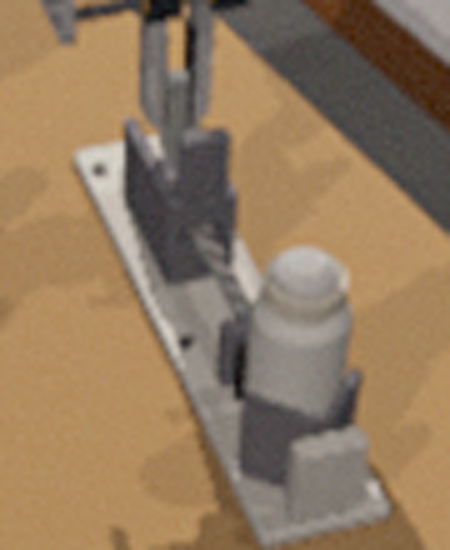

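The bottle is upright in the V and the pad is steady, pushed back about 7 of 15 mm. The push holds at about 12 N. Handing in.

```bash
python3 -c "
from cell import manip
print(manip.sign_off())"
```

```text
the job is handed in; nothing more can be done
None
```

I stood the largest bottle upright on the clamp bed and let go of it. Then I pinched the trigger and pumped two full strokes and one part stroke. I handed the job in at about 27.5 s with the trigger still held.

**Bottle:** in the last side picture it stands upright in the V. Its axis read 115.4 mm along the clamp, against 114 mm for fully seated. That view had already read about 1.2 mm high when the bottle was placed.

**Pad:** it stayed steady over the last three checks, about 3 s. The estimates of how far it is pushed back, out of 15 mm, differ a little:
- **Gap in the top pictures:** about 7 to 7.5 mm.
- **Push on the trigger (about 12 N):** about 6 mm.

Both are roughly half-way and well short of home.

**Other points:**
- An upward force of about 6.6 N showed briefly when I first gripped the bottle. It vanished when I lifted, and I did not find the cause.
- Raising the grip to 40 N briefly eased the push by about 2 N. The jaw and pad did not move, and I restored the push before handing in.
- I kept clear of the scoop, tong and saucer. I did not run a final check of their positions.

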